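# Set out the bench for making up a solution

### The arm

A 7-joint arm with a two-finger parallel gripper is mounted at the origin on the work surface. World frame = base frame: x ahead of the robot, y to its left, z up, the work surface at z = 0. Lengths are in m, angles in rad, forces in N, time in s.
With the tool pointing down it reaches from about 0.4 to 0.925 m from the base axis. Payload 5.6 kg.
Tool frame: the origin (TCP) lies on the centre line of the jaws, within the pads' length; the fingertips stand 8 mm ahead of it and the grasp point (between the pads) lies 11 mm behind it (ctrl.tcp_to_tips is the distance from the TCP to the fingertips, in m); z points along the fingers, y is the line along which they close (so a half turn about z gives the same grasp; the last joint's range is limited). The gripper opens to 85 mm and grips with 20 to 120 N. Pads are 22 mm wide; open, the fingers measure 114 mm over their backs; the gripper's body (76 mm by 85 mm) begins 54 mm behind the grasp point. The pads swing forward as they close: fully open they stand 13 mm farther back than shut.
Start: joints at [1.13, 0.468, -0.012, 1.603, 0.006, 1.071, -0.056], TCP at [0.252, -0.599, 0.239] pointing down, gripper open.
Joint ranges: [-2.53, 2.53], [-0.31, 2.02], [-1.57, 1.55], [0.28, 2.44], [-1.29, 4.43], [0.15, 1.84], [-2.92, 2.92]. Speed limits (rad/s): [2.57, 2.57, 3.14, 3.14, 3.14, 3.14, 3.14].

### API

Orientations are given as a unit quaternion [w, x, y, z].
In Python, from plant import ctrl gives the robot as it stands.
- The arm moves only by the tool carry_out, never from a script. Its argument "series" is one flat list of numbers, 7 for each row, row after row: the shift along the tool's x, y, z in cm, then the turn, a rotation vector about the tool's x, y, z in degrees, then the finger opening in cm, from 0 to 8.54. A call has 1 to 5 rows; each row shifts and turns the commanded pose from where the row before left it, along the tool's axes as they then stand; what a row does not reach is not made up. A row lasts 1/8 s, in which the tool goes at most 62.5 mm and 10.7 degrees, less where a joint would pass 70% of its speed; a pose out of reach is approached as far as the arm can. A call is refused whole if a number of a shift passes 6.25 or a number of a turn 10.7, either way. A call with a gripper value outside its range is refused whole. The fingers move at their own pace and stop on an object; the grip force is fixed at half the most. Time passes only in rows, so rows that do not move let the fingers close. It gives the time, the measured TCP pose, the force, the opening and the grip force at its end, in the units of the state.
- ctrl.read_state(): the state, without advancing time (a new reading comes with each control period).
- ctrl.read_camera(name): name is "scene" or "side" or "wrist"; returns the picture (400x640x3 uint8, blue, green, red); there is no depth.
- ctrl.camera_params(name): a dict with "mtx" (3x3 intrinsics, pixels), "extrinsics" (4x4, takes a point from camera to world coordinates). Camera axes: x right, y down, z forward; pixel columns grow to the right and rows downward; lengths in m; the calibration is good to about 2 mm. A picture is of the moment at which its call begins: read the wrist's pose just before it. camera_params takes no time and is no camera call; for the wrist camera it gives the pose at the moment of the call.
- ctrl.finish_job(): hands the job in; it is judged then, once.
The state is a dict: "t": time; "joint_positions": joint angles; "qvel": joint speeds; "joint_efforts": joint torques, N m; "ee_pos": TCP position; "ee_rot": TCP orientation; "ft_force": force on the tool from outside, world axes, zero at the start; "torque": the same for the moment, N m; "width": opening from 0.0 (shut) to 1.0 (fully open); "grip_force": force on a finger pad.
Only numpy, scipy, OpenCV 4.12 (cv2) and the standard library are available. Lean on these libraries where they do the work, as an engineer would, in place of code of your own. Each camera call takes 0.05 s, during which the arm holds its last target. There are 200 camera calls.

### The job

Get the bench ready for making up a solution: stand the stoppered flask in the centre of the magnetic stirrer's plate, the open amber bottle in the centre of the balance's pan and the blue-lidded reagent jar in the middle of the blue spill tray, and lay the bottle's black cap, open side still up, in the middle of the steel dish. Set each one down gently and upright, without dropping it or tipping it over, and leave the steel beaker and the mortar where they stand.

Things in the scene. Friction and masses are not known exactly. Their poses are not given: they have to be found in the camera images.
- flask: Loose conical (Erlenmeyer) flask of clear glass with a green stopper, upright, about 0.1 kg. Base 64 mm across (up to 12 mm high), tapering to a straight neck 25 mm across from 70 to 96 mm above its base; a 30 mm wide rim and the green stopper above that, 112 mm high in all. The stopper is part of it. Grasp it by the neck. Origin: centre of its underside, z up.
- jar: Loose round white plastic reagent jar with a ribbed blue screw lid, upright, about 0.15 kg. Body 54 mm across, paper label with a yellow band; lid 58 mm across over its ribs, from 62 to 82 mm above the base. Origin: centre of its underside, z up.
- bottle: Loose round bottle of amber glass, open (its cap is off), upright, about 0.12 kg. Body 48 mm across up to 56 mm high with a white paper label round it, then a shoulder; neck 24 to 28 mm across, 88 mm high in all. Origin: centre of its underside, z up.
- cap: Loose black ribbed screw cap of the amber bottle, lying on its top with its open side and white liner upward, 15 g. 32 mm across over its ribs, 20 mm high. Origin: centre of its underside as it lies, z up.
- stirrer: Magnetic stirrer, fixed on the bench: flat white housing with a blue base band and a round white top plate 116 mm across, whose level upper face is 54 mm above the bench; speed knob and green switch on the front part (39 to 52 mm high). The housing is 124 mm wide (y) and reaches from 105 mm in front (-x) of the plate's centre to 60 mm behind it. Origin: at bench height right under the centre of the plate; its front faces its own -x.
- balance: Electronic balance, fixed on the bench: beige housing with display and keys in front and a round steel pan 112 mm across, whose level upper face is 50 mm above the bench and does not give. The housing is 145 mm wide (y), about 42 mm high, and reaches from 125 mm in front (-x) of the pan's centre to 65 mm behind it. Origin: at bench height right under the centre of the pan; its front faces its own -x.
- tray: Blue plastic spill tray, square, fixed on the bench: 124 x 124 mm outside, walls 4 mm thick and 16 mm high, floor 4 mm above the bench. Origin: centre of its underside.
- dish: Round dark-grey stainless-steel dish, fixed on the bench: 112 mm across at the rim, 96 mm at the foot, 14 mm high, walls 2 mm, inside floor 3 mm above the bench. Origin: centre of its underside.
- beaker: Empty stainless-steel beaker standing loose among the things, 54 mm across (60 mm at the rim), 70 mm high; to be left where it stands. Origin: centre of its underside.
- mortar: White porcelain mortar with its pestle leaning in it, standing loose among the things, 66 mm across the rim, 42 mm high, the pestle's end up to 62 mm; to be left where it stands. Origin: centre of its underside.

How it is judged:
By the outcome, as a careful person would: the job done as asked, in the order asked, and still so for the second after the job is handed in, with the robot touching nothing.
It also fails if it takes over 120 s, if anything falls off the work surface, if the arm or the gripper's body presses on something with over 40 N, if the wrist force passes 120 N, or if a joint passes its speed limit or range.

## Working session

There is one attempt and no reset: what is moved stays moved. The work goes in short steps, Python scripts to look and compute and a tool call to move; the robot and the scene stay as the last step left them, time stands still between calls to the robot, and variables do not carry over. Pictures are saved under pics/ and viewed, at most 14 in all, crops included, and the job is handed in when it is done.

Besides the shell and the picture viewer there is one more tool, called by a JSON object that holds its "name" and its "arguments", one argument or row to a line. carry_out: Moves the arm, as the interface text tells. Its arguments: {"type":"object","properties":{"series":{"type":"array"}},"required":["series"]}

```bash
mkdir -p pics; ls; python3 - <<'E'
from plant import ctrl
import cv2
s=ctrl.read_state()
for k,v in s.items(): print(k,v)
for n in ["scene","side"]:
    cv2.imwrite(f"pics/{n}0.png",ctrl.read_camera(n)); p=ctrl.camera_params(n); print(p)
print(ctrl.camera_params("wrist"), ctrl.tcp_to_tips)
E
```

```text
pics
t 0.0
joint_positions [ 1.13002908  0.46840513 -0.01162842  1.60364942  0.00600891  1.07139003
 -0.05628184]
qvel [ 0.00101855 -0.00094968  0.00064825  0.00080155  0.00089159 -0.0018062
 -0.00191628]
joint_efforts [-2.15063183e-04 -5.32397604e+01  2.09390558e-02 -2.51307124e+01
  1.12710256e-02  7.67725753e-03 -6.99864572e-06]
ee_pos [ 0.25151832 -0.59876157  0.23830951]
ee_rot [-8.76629231e-04  9.80289185e-01  1.97565910e-01 -2.39027610e-04]
ft_force [-1.07745401 -0.17430153  0.70295986]
torque [-0.00985157  0.04162102 -0.02872638]
grip_force 0.0
width 0.9978119997176162
{'mtx': array([[503.85382094,   0.        , 317.16349815],
       [  0.        , 503.85382094, 203.53700495],
       [  0.        ,   0.        ,   1.        ]]), 'extrinsics': array([[-0.84578162,  0.32647845, -0.42197782,  1.09096916],
       [ 0.53347023,  0.52925889, -0.65976855,  0.91475893],
       [ 0.0079353 , -0.78313271, -0.62180397,  0.90271634],
       [ 0.        ,  0.        ,  0.        ,  1.        ]])}
{'mtx': array([[494.1928675 ,   0.        , 311.99876223],
       [  0.        , 494.1928675 , 194.71876377],
       [  0.        ,   0.        ,   1.        ]]), 'extrinsics': array([[-0.95429682, -0.19827248,  0.22361932,  0.25965776],
       [-0.29851133,  0.59621082, -0.7452675 ,  0.76370126],
       [ 0.01444178, -0.77795931, -0.62814867,  0.69865349],
       [ 0.        ,  0.        ,  0.        ,  1.        ]])}
{'mtx': array([[275.82720863,   0.        , 316.48648314],
       [  0.        , 275.82720863, 204.02160676],
       [  0.        ,   0.        ,   1.        ]]), 'extrinsics': array([[ 0.38725096, -0.87285154, -0.29692909,  0.32798931],
       [-0.9219737 , -0.36699978, -0.12359475, -0.56692474],
       [-0.00109304,  0.32162299, -0.94686718,  0.37244457],
       [ 0.        ,  0.        ,  0.        ,  1.        ]])} 0.008
```

View pics/scene0.png

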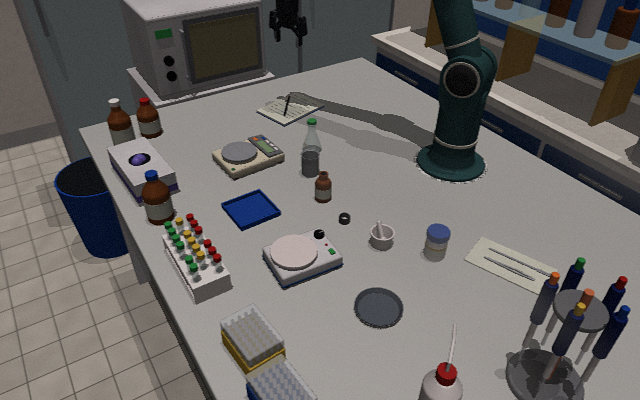

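View pics/side0.png

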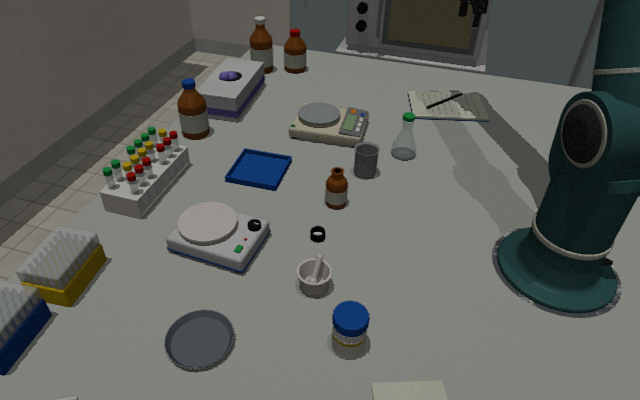

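The scene view shows the flask with its green stopper at (312,122), and the beaker hidden behind or below it at (311,162). The bottle is at (323,187), cap (344,218), jar (437,242), mortar (381,236), dish (378,307), stirrer plate (294,252), pan (239,152) and tray (250,209). The side view shows the flask at (408,137), beaker (366,160), bottle (337,188), cap (318,234), jar (350,325), mortar (314,278), dish (200,338), plate (208,223), pan (319,116) and tray (259,169).

```bash
cat > h.py <<'E'
import cv2, numpy as np
from plant import ctrl
def ray(p,uv):
    d=p["extrinsics"][:3,:3]@np.linalg.solve(p["mtx"],[uv[0],uv[1],1.]); return p["extrinsics"][:3,3],d/np.linalg.norm(d)
def plane(p,uv,z):
    o,d=ray(p,uv); return o+d*(z-o[2])/d[2]
def proj(p,X):
    E=np.linalg.inv(p["extrinsics"]); c=p["mtx"]@(E[:3,:3]@np.asarray(X)+E[:3,3]); return c[:2]/c[2]
def tri(pa,a,pb,b):
    o1,d1=ray(pa,a);o2,d2=ray(pb,b)
    k=np.linalg.lstsq(np.c_[d1,-d2],o2-o1,rcond=None)[0]
    return (o1+d1*k[0]+o2+d2*k[1])/2, np.linalg.norm(o1+d1*k[0]-o2-d2*k[1])
def blob(img,box,f):
    """f(h,s,v)->mask, biggest contour in box x0,y0,x1,y1: its contour in full pixels"""
    x0,y0,x1,y1=box; h,s,v=[c.astype(int) for c in cv2.split(cv2.cvtColor(img[y0:y1,x0:x1],cv2.COLOR_BGR2HSV))]
    m=f(h,s,v).astype(np.uint8)*255
    cs=cv2.findContours(m,cv2.RETR_EXTERNAL,cv2.CHAIN_APPROX_NONE)[0]
    c=max(cs,key=cv2.contourArea); return c+np.array([[x0,y0]])
def cen(c):
    m=cv2.moments(c); return np.array([m["m10"],m["m01"]])/m["m00"]
E
python3 - <<'E'
from h import *
I={n:cv2.imread(f"pics/{n}0.png") for n in["scene","side"]};P={n:ctrl.camera_params(n) for n in I}
blue=lambda h,s,v:(h>100)&(h<130)&(s>130)&(v>50)
green=lambda h,s,v:(h>45)&(h<85)&(s>120)
dark=lambda h,s,v:(v<70)
white=lambda h,s,v:(v>150)&(s<60)
B={"stopper":(green,.106,(300,112,325,135),(398,108,420,126)),
"jarlid":(blue,.072,(420,218,455,250),(328,298,375,340)),
"cap":(dark,.010,(334,208,354,228),(306,222,330,246)),
"tray":(blue,.008,(215,185,285,232),(220,145,297,192))}
for k,(f,z,a,b) in B.items():
    c=[blob(I[n],bx,f) for n,bx in zip(I,(a,b))]; u=[cen(x) for x in c]
    print(k,[cv2.boundingRect(x) for x in c],np.round(u,1).tolist(),*[plane(P[n],q,z).round(4) for n,q in zip(I,u)],tri(P["scene"],u[0],P["side"],u[1])[0].round(4))
for n in I:
    big=lambda x0,y0,x1,y1,n=n: cv2.resize(I[n][y0:y1,x0:x1],None,fx=4,fy=4,interpolation=cv2.INTER_CUBIC)
    a={"scene":[(210,110,410,260)],"side":[(280,90,430,300)]}[n][0]
    cv2.imwrite(f"pics/{n}_c.png",cv2.resize(big(*a),None,fx=1 if n=="scene" else .7,fy=1 if n=="scene" else .7))
for nm,z,uv in [("plate",.054,[(294,252),(208,223)]),("pan",.05,[(239,152),(319.5,116)]),("dish",.014,[(378.5,307),(200,338)]),("mortar",.042,[(382,231),(314.5,270)]),("bottletop",.088,[(323,175),(337.5,173)])]:
    print(nm,*[plane(P[n],q,z).round(4) for n,q in zip(I,uv)])
print("beaker",plane(P["side"],(366.5,149),.07))
E
```

```text
stopper [(308, 118, 8, 7), (403, 113, 12, 9)] [[311.2, 120.5], [408.6, 116.8]] [ 0.338  -0.3029  0.106 ] [ 0.3403 -0.2946  0.106 ] [ 0.3403 -0.2985  0.1063]
 ** On entry to DLASCL parameter number  4 had an illegal value
 ** On entry to DLASCL parameter number  4 had an illegal value
 ** On entry to DLASCL parameter number  4 had an illegal value
 ** On entry to DLASCL parameter number  4 had an illegal value
 ** On entry to DLASCL parameter number  5 had an illegal value
 ** On entry to DLASCL parameter number  4 had an illegal valueh.py:20: RuntimeWarning: invalid value encountered in divide
  m=cv2.moments(c); return np.array([m["m10"],m["m01"]])/m["m00"]
Traceback (most recent call last):
  File "h.py", line 11, in tri
    k=np.linalg.lstsq(np.c_[d1,-d2],o2-o1,rcond=None)[0]
      ~~~~~~~~~~~~~~~^^^^^^^^^^^^^^^^^^^^^^^^^^^^^^^^
numpy.linalg.LinAlgError: SVD did not converge in Linear Least Squares
```

```bash
cat > m.py <<'E'
from h import *
I={n:cv2.imread(f"pics/{n}0.png") for n in["scene","side"]};P={n:ctrl.camera_params(n) for n in I}
blue=lambda h,s,v:(h>100)&(h<130)&(s>90)&(v>30)
green=lambda h,s,v:(h>45)&(h<85)&(s>100)
dark=lambda h,s,v:(v<70)
B={"stopper":(green,.106,(300,112,325,135),(398,108,420,126)),
"jarlid":(blue,.073,(420,218,455,250),(328,298,375,340)),
"cap":(dark,.010,(334,208,354,228),(306,222,330,246)),
"tray":(blue,.010,(215,185,285,232),(220,145,297,192))}
for k,(f,z,a,b) in B.items():
    c=[cv2.convexHull(blob(I[n],bx,f)) for n,bx in zip(I,(a,b))]; u=[cen(x) for x in c]
    print(k,[cv2.boundingRect(x) for x in c],np.round(u,1).tolist(),*[plane(P[n],q,z).round(4) for n,q in zip(I,u)],tri(P["scene"],u[0],P["side"],u[1])[0].round(4))
for nm,z,uv in [("plate",.054,[(294,252),(208,223)]),("pan",.05,[(239,152),(319.5,116)]),("dish",.014,[(378.5,307),(200,338)]),("mortar",.042,[(382,231),(314.5,270)]),("bottletop",.088,[(323,175),(337.5,173)])]:
    print(nm,*[plane(P[n],q,z).round(4) for n,q in zip(I,uv)])
print("beaker",plane(P["side"],(366.5,149),.07))
E
python3 m.py
python3 - <<'E'
from h import *
I={n:cv2.imread(f"pics/{n}0.png") for n in["scene","side"]}
cv2.imwrite("pics/scene_c.png",cv2.resize(I["scene"][130:330,200:460],None,fx=3,fy=3,interpolation=cv2.INTER_CUBIC))
cv2.imwrite("pics/side_c.png",cv2.resize(I["side"][90:370,155:425],None,fx=2.1,fy=2.1,interpolation=cv2.INTER_CUBIC))
E
```

```text
stopper [(308, 118, 8, 7), (403, 112, 12, 10)] [[311.5, 121.1], [408.5, 116.5]] [ 0.3392 -0.2992  0.106 ] [ 0.3406 -0.296   0.106 ] [ 0.3405 -0.2967  0.1066]
jarlid [(427, 224, 23, 15), (333, 301, 36, 36)] [[438.5, 230.8], [350.4, 318.4]] [0.3293 0.285  0.073 ] [0.3357 0.2923 0.073 ] [0.3354 0.2923 0.0778]
cap [(339, 213, 11, 12), (310, 226, 16, 17)] [[344.0, 218.5], [317.5, 234.0]] [0.4576 0.0621 0.01  ] [0.4565 0.0637 0.01  ] [0.457  0.0616 0.0087]
tray [(221, 189, 60, 42), (225, 148, 66, 43)] [[250.4, 209.2], [258.5, 169.0]] [ 0.6583 -0.1091  0.01  ] [ 0.6537 -0.1056  0.01  ] [ 0.6566 -0.1126  0.0057]
plate [0.663 0.144 0.054] [0.6538 0.1452 0.054 ]
pan [ 0.5818 -0.3365  0.05  ] [ 0.5695 -0.3235  0.05  ]
dish [0.5703 0.362  0.014 ] [0.5652 0.3604 0.014 ]
mortar [0.4254 0.1853 0.042 ] [0.4255 0.1868 0.042 ]
bottletop [ 0.4556 -0.0498  0.088 ] [ 0.4481 -0.0463  0.088 ]
beaker [ 0.41463622 -0.18094174  0.07      ]
```

View pics/scene_c.png

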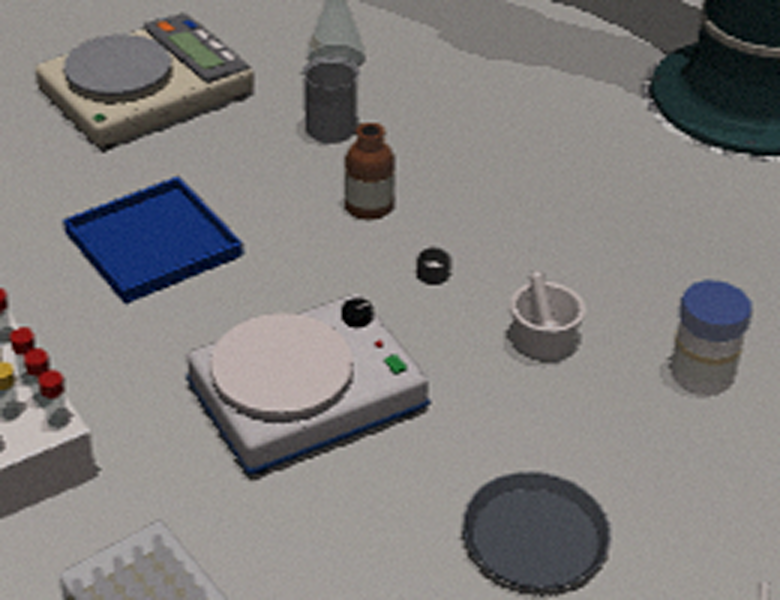

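View pics/side_c.png

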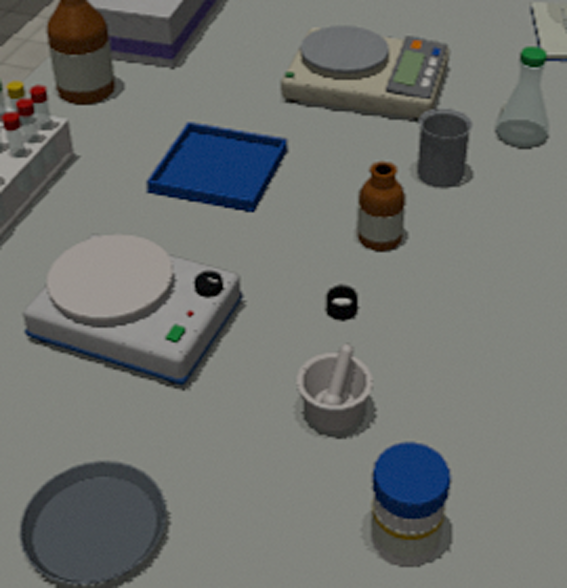

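Crops confirm: the plate centre is near scene (294,252) and side (208,222), the pan near (239,152) and (319,114), the bottle mouth near (323,174) and (337,171), and the dish rim near (379,307) and (200,338). I'm squaring the tool with the world axes and heading over the flask.

{"name": "carry_out", "arguments": {
  "series": [0, 0, 0, 0, 0, 7.6, 8.5, 0, 0, 0, 0, 0, 7.6, 8.5, 0, 0, 0, 0, 0, 7.6, 8.5, 0, 0, 0, 0, 0, 0, 8.5]
}}

```text
t: 0.6
ee_pos: [0.2517, -0.599, 0.2388]
ee_rot: [-0.0, 1.0, 0.001, -0.0]
ft_force: [-0.0, 0.6, -0.4]
width: 0.995
grip_force: 0.0
```

{"name": "carry_out", "arguments": {
  "series": [1.5, -5, 0, 0, 0, 0, 8.5, 1.5, -5, 0, 0, 0, 0, 8.5, 1.5, -5, 0, 0, 0, 0, 8.5, 1.5, -5, 0, 0, 0, 0, 8.5, 1.5, -5, 0, 0, 0, 0, 8.5]
}}

```text
t: 1.23
ee_pos: [0.3272, -0.3475, 0.2393]
ee_rot: [0.0, 1.0, 0.001, 0.0]
ft_force: [0.1, 0.2, 0.8]
width: 0.992
grip_force: 0.0
```

{"name": "carry_out", "arguments": {
  "series": [1.3, -5, 0, 0, 0, 0, 8.5, 0, 0, 0, 0, 0, 0, 8.5, 0, 0, 0, 0, 0, 0, 8.5]
}}

```text
t: 1.6
ee_pos: [0.3397, -0.2998, 0.2395]
ee_rot: [0.0, 1.0, 0.001, 0.0]
ft_force: [-0.0, -1.0, -0.2]
width: 0.992
grip_force: 0.0
```

```bash
cat > w.py <<'E'
import sys
from h import *
s=ctrl.read_state(); p=ctrl.camera_params("wrist"); im=ctrl.read_camera("wrist"); n=sys.argv[1]
cv2.imwrite(f"pics/{n}.png",im); np.savez(f"pics/{n}.npz",**p)
print(s["t"],s["ee_pos"].round(4),s["ee_rot"].round(4),s["joint_positions"].round(2),s["width"])
E
python3 w.py w1
```

```text
1.6 [ 0.3397 -0.2998  0.2395] [4.e-04 1.e+00 6.e-04 1.e-04] [ 0.72  0.14 -0.07  2.06  0.01  0.94 -0.93] 0.9915490687279048
```

View pics/w1.png

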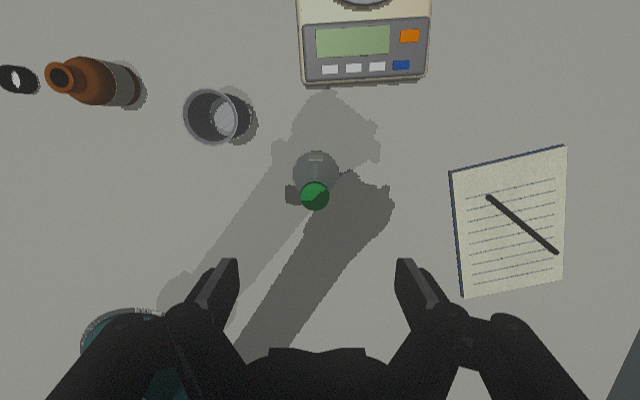

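The wrist view shows the stopper at (314,195), beaker rim (211,117), bottle mouth (59,76), cap (17,79), and the balance display at the top. The image has +x up and +y left.

```bash
python3 - <<'E'
from h import *
p=dict(np.load("pics/w1.npz")); im=cv2.imread("pics/w1.png")
c=blob(im,(290,170,340,220),lambda h,s,v:(h>45)&(h<85)&(s>100)); u=cen(c); print(u,cv2.boundingRect(c))
print("stopper",plane(p,u,.108),plane(p,u,.112))
for n,z,q in [("beaker",.07,(211,117)),("bottle",.088,(59.5,76)),("cap",.02,(17,79))]: print(n,plane(p,q,z).round(4))
E
```

```text
[313.66       194.50063492] (300, 181, 29, 29)
stopper [ 0.34259291 -0.29720697  0.108     ] [ 0.34379755 -0.29724497  0.112     ]
beaker [ 0.4159 -0.1893  0.07  ]
bottle [ 0.4531 -0.0574  0.088 ]
cap [0.4571 0.0511 0.02  ]
```

{"name": "carry_out", "arguments": {
  "series": [0.2, -0.3, 4.4, 0, 0, 0, 8.5, 0, 0, 4.4, 0, 0, 0, 8.5, 0, 0, 4.4, 0, 0, 0, 8.5, 0, 0, 3.4, 0, 0, 0, 8.5, 0, 0, 0, 0, 0, 0, 8.5]
}}

```text
t: 2.28
ee_pos: [0.3398, -0.2963, 0.0711]
ee_rot: [-0.002, 1.0, -0.001, -0.002]
ft_force: [0.6, 0.4, 0.3]
width: 0.993
grip_force: 0.0
```

{"name": "carry_out", "arguments": {
  "series": [0, 0, 0, 0, 0, 0, 4, 0, 0, 0, 0, 0, 0, 3, 0, 0, 0, 0, 0, 0, 2, 0, 0, 0, 0, 0, 0, 1.5, 0, 0, 0, 0, 0, 0, 1.5]
}}

```text
t: 2.9
ee_pos: [0.3426, -0.2971, 0.0745]
ee_rot: [0.001, 1.0, -0.0, 0.001]
ft_force: [-0.4, -1.3, 7.2]
width: 0.33
grip_force: 58.4
```

{"name": "carry_out", "arguments": {
  "series": [0, 0, 0, 0, 0, 0, 1.5, 0, 0, 0, 0, 0, 0, 1.5]
}}

```text
t: 3.15
ee_pos: [0.3427, -0.2971, 0.0745]
ee_rot: [0.001, 1.0, -0.0, 0.001]
ft_force: [-0.5, -0.3, 7.1]
width: 0.33
grip_force: 58.4
```

```bash
python3 w.py w2; python3 -c "
from plant import ctrl
s=ctrl.read_state();print(s['grip_force'],s['ft_force'],s['torque'])"
```

```text
3.15 [ 0.3427 -0.2971  0.0745] [ 9.e-04  1.e+00 -1.e-04  1.e-03] [ 0.7   0.41 -0.07  2.19  0.05  0.54 -0.98] 0.33040347987127283
58.407972157001495 [-0.12984368 -1.36585317  7.68065662] [ 0.07865154  0.12893404 -0.02889772]
```

View pics/w2.png

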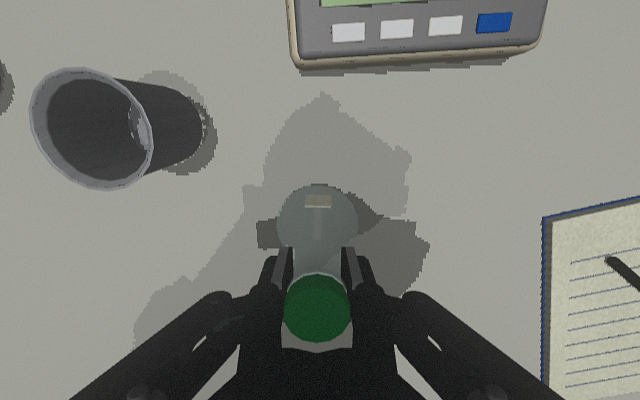

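The stopper is held between the fingers at (317,308), but the 28 mm opening and the 7 N upward push say the tips are on the cone just below the neck. I'll regrip a little higher.

{"name": "carry_out", "arguments": {
  "series": [0, 0, 0, 0, 0, 0, 4, 0, 0, 0, 0, 0, 0, 4, 0, 0, -0.6, 0, 0, 0, 4, 0, 0, 0, 0, 0, 0, 2.5, 0, 0, 0, 0, 0, 0, 1.5]
}}

```text
t: 3.82
ee_pos: [0.3424, -0.2968, 0.08]
ee_rot: [0.0, 1.0, -0.0, 0.001]
ft_force: [-0.8, -0.0, 6.1]
width: 0.335
grip_force: 58.5
```

{"name": "carry_out", "arguments": {
  "series": [0, 0, 0, 0, 0, 0, 1.5, 0, 0, 0, 0, 0, 0, 1.5, 0, 0, 0, 0, 0, 0, 1.5]
}}

```text
t: 4.2
ee_pos: [0.3424, -0.2967, 0.08]
ee_rot: [0.0, 1.0, -0.0, 0.001]
ft_force: [-0.1, 0.3, 6.3]
width: 0.333
grip_force: 58.5
```

{"name": "carry_out", "arguments": {
  "series": [0, 0, -1, 0, 0, 0, 1.5, 0, 0, -4, 0, 0, 0, 1.5, 0, 0, -5, 0, 0, 0, 1.5, 0, 0, -5, 0, 0, 0, 1.5, 0, 0, -2, 0, 0, 0, 1.5]
}}

```text
t: 4.82
ee_pos: [0.3426, -0.2968, 0.2526]
ee_rot: [0.002, 1.0, -0.0, 0.002]
ft_force: [0.5, -0.3, -1.4]
width: 0.334
grip_force: 59.3
```

{"name": "carry_out", "arguments": {
  "series": [1.5, -2, 0, 0, 0, 0, 1.5, 2.5, -4, 0, 0, 0, 0, 1.5, 2.5, -4, 0, 0, 0, 0, 1.5, 2.5, -4, 0, 0, 0, 0, 1.5, 2.5, -4, 0, 0, 0, 0, 1.5]
}}

```text
t: 5.45
ee_pos: [0.4571, -0.1149, 0.2496]
ee_rot: [0.0, 1.0, -0.0, -0.0]
ft_force: [0.0, -0.5, -2.1]
width: 0.328
grip_force: 59.3
```

{"name": "carry_out", "arguments": {
  "series": [2.5, -4, 0, 0, 0, 0, 1.5, 2.5, -4, 0, 0, 0, 0, 1.5, 2.5, -4, 0, 0, 0, 0, 1.5, 2.5, -4, 0, 0, 0, 0, 1.5, 2.5, -4, 0, 0, 0, 0, 1.5]
}}

```text
t: 6.08
ee_pos: [0.5822, 0.0847, 0.2494]
ee_rot: [0.0, 1.0, -0.0, -0.0]
ft_force: [0.4, -0.1, -0.5]
width: 0.331
grip_force: 59.3
```

{"name": "carry_out", "arguments": {
  "series": [2.5, -4, 0, 0, 0, 0, 1.5, 0.5, -2, 0, 0, 0, 0, 1.5, 0, 0, 0, 0, 0, 0, 1.5]
}}

```text
t: 6.45
ee_pos: [0.6111, 0.1451, 0.2489]
ee_rot: [-0.0, 1.0, 0.001, -0.001]
ft_force: [0.6, 0.4, -1.4]
width: 0.334
grip_force: 59.3
```

```bash
python3 w.py w3
```

```text
6.45 [0.6111 0.1451 0.2489] [-1.0e-04  1.0e+00  1.3e-03 -7.0e-04] [-0.02  0.45 -0.36  1.63  0.18  1.09 -2.  ] 0.3338211613298337
```

View pics/w3.png

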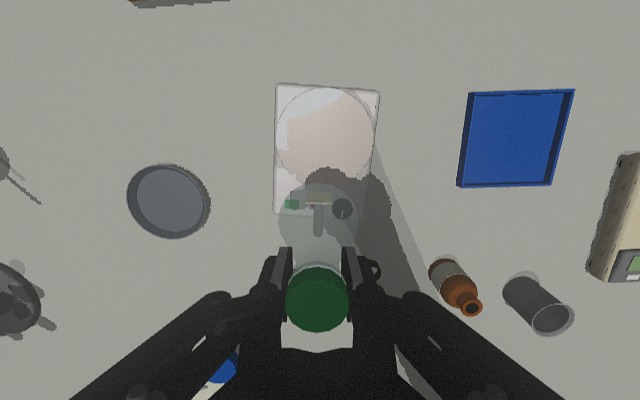

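The wrist view shows the flask upright in hand. The plate spans about (275–376, 87–183), the dish rim (127–210, 164–239), and the tray corners are at (471,92), (574,89), (552,186) and (457,187).

```bash
python3 - <<'E'
from h import *
p=dict(np.load("pics/w3.npz")); im=cv2.imread("pics/w3.png")
# plate: red-ish tint of the lit plate
c=blob(im,(265,75,390,190),lambda h,s,v:(v>120)&((h<15)|(h>165))&(s>8)); print(cv2.boundingRect(c),cv2.minEnclosingCircle(c))
for q in [(275,135.5),(376,135.5),(325.5,87),(325.5,183),(325.5,135.5)]: print("plate",plane(p,q,.054).round(4))
c=blob(im,(110,150,225,250),lambda h,s,v:v<105); e=cv2.fitEllipse(cv2.convexHull(c)); print(e,"dish",plane(p,e[0],.012).round(4))
c=blob(im,(440,75,590,200),lambda h,s,v:(h>100)&(h<130)&(s>120)); a=cv2.approxPolyDP(cv2.convexHull(c),6,True)[:,0]; print(a.tolist())
w=np.array([plane(p,q,.016) for q in a]); print(w.round(4),w.mean(0))
for q in [(471,308)]: print("bottle",plane(p,q,.088).round(4))
g=cv2.Canny(im,40,90)[75:200,260:390]; 
ci=cv2.HoughCircles(cv2.GaussianBlur(cv2.cvtColor(im,6),(3,3),0)[75:195,260:390],cv2.HOUGH_GRADIENT,1,30,param1=60,param2=12,minRadius=44,maxRadius=56); print(ci)
E
```

```text
(278, 93, 97, 91) ((325.1376953125, 136.55946350097656), 51.982906341552734)
plate [0.6659 0.1934 0.054 ]
plate [0.6662 0.0761 0.054 ]
plate [0.718  0.1354 0.054 ]
plate [0.6093 0.134  0.054 ]
plate [0.6661 0.1347 0.054 ]
((168.3450927734375, 200.9187774658203), (72.0223617553711, 85.86622619628906), 112.27914428710938) dish [0.5717 0.3546 0.012 ]
[[574, 89], [550, 184], [461, 187], [469, 93]]
[[ 0.7193 -0.1714  0.016 ]
 [ 0.5989 -0.1751  0.016 ]
 [ 0.5943 -0.0538  0.016 ]
 [ 0.7144 -0.0431  0.016 ]] [ 0.65672291 -0.11086632  0.016     ]
bottle [ 0.4517 -0.0556  0.088 ]
[[[63.5 62.5 49.9]]]
```

```bash
python3 - <<'E'
from h import *
X=np.array([.6111,.1451,.249+.026]); p=dict(np.load("pics/w3.npz"))
im=cv2.imread("pics/w3.png"); green=lambda h,s,v:(h>45)&(h<85)&(s>100)
c=blob(im,(270,250,365,345),green); print("wrist",proj(p,X+[0,0,.006]),cen(c),cv2.boundingRect(c))
for n in ("scene","side"):
    q=ctrl.camera_params(n); a=ctrl.read_camera(n); cv2.imwrite(f"pics/{n}1.png",a); u=proj(q,X); x,y=u.astype(int)
    c=blob(a,(x-25,y-25,x+25,y+25),green); print(n,u,cen(c),cv2.boundingRect(c), plane(q,cen(c),X[2]))
E
cp pics/scene0.png /tmp; python3 - <<'E'
import cv2
a=cv2.imread("pics/scene0.png")[215:345,250:420];b=cv2.imread("pics/side0.png")[190:380,155:325]
f=lambda i,s:cv2.resize(i,None,fx=s,fy=s,interpolation=cv2.INTER_CUBIC)
a=f(a,4.0);b=f(b,3.0)
cv2.imwrite("pics/plate_s.png",a);cv2.imwrite("pics/plate_d.png",b)
E
```

```text
wrist [316.3402971  306.34966071] [316.70578285 299.99904853] (285, 267, 64, 65)
scene [312.71979539 170.37857067] [308.76388889 169.94444444] (307, 165, 5, 10) [0.61759063 0.13915541 0.275     ]
side [215.80186523 127.91726055] [221.62011173 126.80260708] (217, 120, 10, 15) [0.60366708 0.13889768 0.275     ]
```

View pics/plate_s.png

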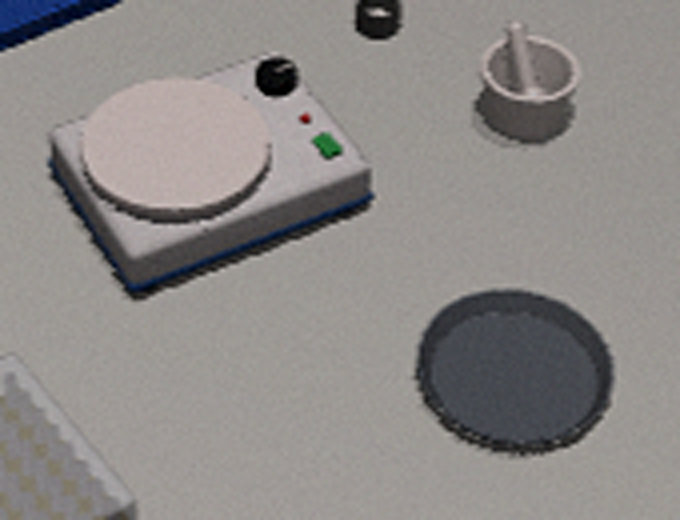

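View pics/plate_d.png

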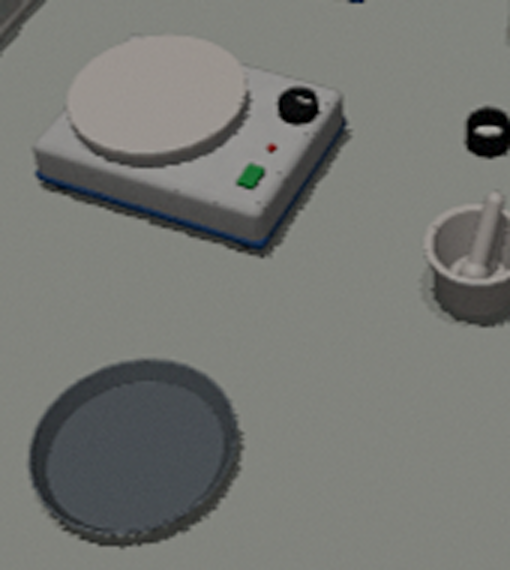

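The enlarged views give the plate's top face centred at scene (294,251.3) and side (207.5,221.7). I'll lower the flask to just above the plate and check it against the plate in both fixed views.

{"name": "carry_out", "arguments": {
  "series": [2.5, 0.3, 1, 0, 0, 0, 1.5, 2.5, 0.3, 2.5, 0, 0, 0, 1.5, 0, 0, 3.5, 0, 0, 0, 1.5, 0, 0, 2.5, 0, 0, 0, 1.5, 0, 0, 1, 0, 0, 0, 1.5]
}}

```text
t: 7.22
ee_pos: [0.661, 0.1352, 0.1427]
ee_rot: [0.001, 1.0, -0.001, -0.001]
ft_force: [-0.2, -0.6, -1.0]
width: 0.335
grip_force: 59.4
```

```bash
python3 - <<'E'
from h import *
S=ctrl.camera_params("scene");D=ctrl.camera_params("side");W=dict(np.load("pics/w3.npz"))
def tri3(l):
    A=0;b=0
    for p,u in l:
        o,d=ray(p,u);M=np.eye(3)-np.outer(d,d);A=A+M;b=b+M@o
    X=np.linalg.solve(A,b); return X.round(4),[(proj(p,X)-u).round(1).tolist() for p,u in l]
for n,l in {"plate":[(S,(294,251.3)),(D,(207.5,221.7)),(W,(325.5,135.5))],
 "dish":[(S,(378.5,307.3)),(D,(200,338.5)),(W,(168.3,200.9))],"bottle":[(S,(323.3,173.7)),(D,(337.4,171.4)),(W,(471,308))]}.items():
    print(n,tri3(l[:2]),tri3(l)); 
print([plane(S,(294,251.3),.054),plane(D,(207.5,221.7),.054)])
s=ctrl.read_state(); print(s["ee_pos"],s["ft_force"])
a=ctrl.read_camera("scene");b=ctrl.read_camera("side");w=ctrl.read_camera("wrist")
for n,i in zip("sdw",(a,b,w)): cv2.imwrite(f"pics/low_{n}.png",i)
f=lambda i,s:cv2.resize(i,None,fx=s,fy=s,interpolation=cv2.INTER_CUBIC)
cv2.imwrite("pics/low.png",np.hstack([f(a[180:280,245:345],4),f(b[150:250,155:255],4)]))
E
```

```text
plate (array([0.6593, 0.1375, 0.0492]), [[-0.0, -0.0], [-0.0, 0.0]]) (array([0.6616, 0.1353, 0.0471]), [[-1.3, 0.4], [-0.4, -0.2], [-0.7, 3.3]])
dish (array([0.5673, 0.3584, 0.008 ]), [[-0.1, -0.2], [-0.1, 0.3]]) (array([0.5682, 0.3579, 0.0069]), [[-0.6, 0.1], [-0.4, 0.3], [0.0, 1.2]])
bottle (array([ 0.4505, -0.0557,  0.0861]), [[0.1, 0.3], [0.1, -0.4]]) (array([ 0.4504, -0.0563,  0.0859]), [[-0.0, 0.2], [0.2, -0.5], [-0.5, -0.2]])
[array([0.66180526, 0.14194841, 0.054     ]), array([0.6563806 , 0.14209145, 0.054     ])]
[0.6609869  0.13519284 0.14272792] [-0.18000323 -0.61249324 -1.03292057]
```

View pics/low.png

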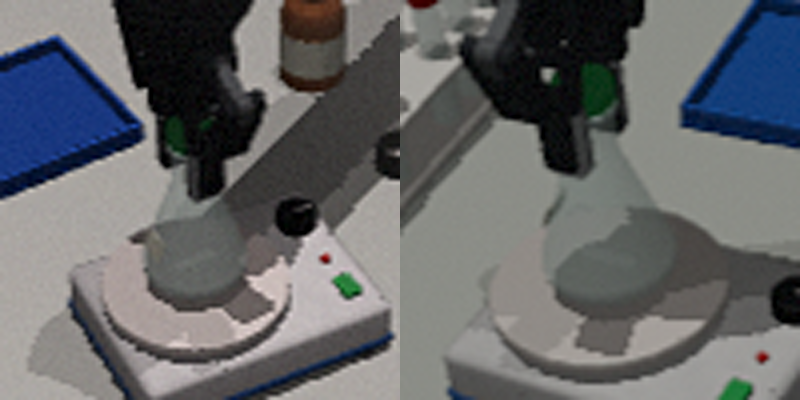

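The flask base is centred over the plate in both fixed views, to within about 1–2 mm: base about 196 against plate 197 in the scene crop, and 612 against 610 in the side crop. Now lowering gently.

{"name": "carry_out", "arguments": {
  "series": [0, 0, 0.4, 0, 0, 0, 1.5, 0, 0, 0.3, 0, 0, 0, 1.5, 0, 0, 0, 0, 0, 0, 1.5]
}}

```text
t: 7.75
ee_pos: [0.6619, 0.1377, 0.1374]
ee_rot: [0.0, 1.0, -0.0, 0.0]
ft_force: [0.1, 0.0, -1.1]
width: 0.334
grip_force: 59.4
```

{"name": "carry_out", "arguments": {
  "series": [0, 0, 0.1, 0, 0, 0, 1.5, 0, 0, 0, 0, 0, 0, 1.5, 0, 0, 0, 0, 0, 0, 1.5]
}}

```text
t: 8.12
ee_pos: [0.6619, 0.1377, 0.1363]
ee_rot: [0.0, 1.0, -0.0, 0.0]
ft_force: [0.1, 0.8, -1.2]
width: 0.332
grip_force: 59.4
```

{"name": "carry_out", "arguments": {
  "series": [0, 0, 0.15, 0, 0, 0, 1.5, 0, 0, 0, 0, 0, 0, 1.5, 0, 0, 0, 0, 0, 0, 1.5]
}}

```text
t: 8.5
ee_pos: [0.6619, 0.1376, 0.1347]
ee_rot: [0.0, 1.0, -0.0, -0.0]
ft_force: [1.0, -0.2, -1.1]
width: 0.329
grip_force: 59.4
```

{"name": "carry_out", "arguments": {
  "series": [0, 0, 0.1, 0, 0, 0, 1.5, 0, 0, 0, 0, 0, 0, 1.5, 0, 0, 0, 0, 0, 0, 1.5]
}}

```text
t: 8.88
ee_pos: [0.6622, 0.1376, 0.1342]
ee_rot: [0.0, 1.0, -0.0, 0.0]
ft_force: [-0.6, 0.1, 2.6]
width: 0.331
grip_force: 59.6
```

{"name": "carry_out", "arguments": {
  "series": [0, 0, 0, 0, 0, 0, 4, 0, 0, 0, 0, 0, 0, 6, 0, 0, 0, 0, 0, 0, 8.5, 0, 0, 0, 0, 0, 0, 8.5, 0, 0, -1, 0, 0, 0, 8.5]
}}

```text
t: 9.5
ee_pos: [0.6613, 0.1375, 0.1432]
ee_rot: [0.0, 1.0, -0.0, -0.001]
ft_force: [-0.1, -0.3, -0.7]
width: 0.994
grip_force: 0.0
```

{"name": "carry_out", "arguments": {
  "series": [0, 0, -4, 0, 0, 0, 8.5, 0, 0, -4, 0, 0, 0, 8.5, 0, 0, -3, 0, 0, 0, 8.5, -4.2, 3.9, 0, 0, 0, 0, 8.5, -4.2, 3.9, 0, 0, 0, 0, 8.5]
}}

```text
t: 10.12
ee_pos: [0.5772, 0.0592, 0.2548]
ee_rot: [-0.0, 1.0, 0.0, 0.001]
ft_force: [0.2, -0.8, 0.6]
width: 0.999
grip_force: 0.0
```

{"name": "carry_out", "arguments": {
  "series": [-4.2, 3.9, 0, 0, 0, 0, 8.5, -4.2, 3.9, 0, 0, 0, 0, 8.5, -4.2, 3.9, 0, 0, 0, 0, 8.5, 0, 0, 0, 0, 0, 0, 8.5, 0, 0, 0, 0, 0, 0, 8.5]
}}

```text
t: 10.75
ee_pos: [0.4527, -0.057, 0.2548]
ee_rot: [0.0, 1.0, -0.0, 0.001]
ft_force: [0.3, 0.1, 0.1]
width: 0.996
grip_force: 0.0
```

```bash
python3 w.py w4; python3 - <<'E'
from h import *
a=ctrl.read_camera("scene");b=ctrl.read_camera("side");w=cv2.imread("pics/w4.png")
cv2.imwrite("pics/s2.png",a);cv2.imwrite("pics/d2.png",b)
f=lambda i,s:cv2.resize(i,None,fx=s,fy=s,interpolation=cv2.INTER_CUBIC)
cv2.imwrite("pics/mix.png",np.hstack([cv2.resize(w[20:380,80:560],(533,400)),np.vstack([f(a[180:280,240:340],2),f(b[155:255,155:255],2)])]))
E
```

```text
10.75 [ 0.4527 -0.057   0.2548] [ 1.0e-04  1.0e+00 -1.0e-04  1.2e-03] [ 0.36  0.14 -0.33  2.02  0.06  0.98 -1.57] 0.9963636176063327
```

View pics/mix.png

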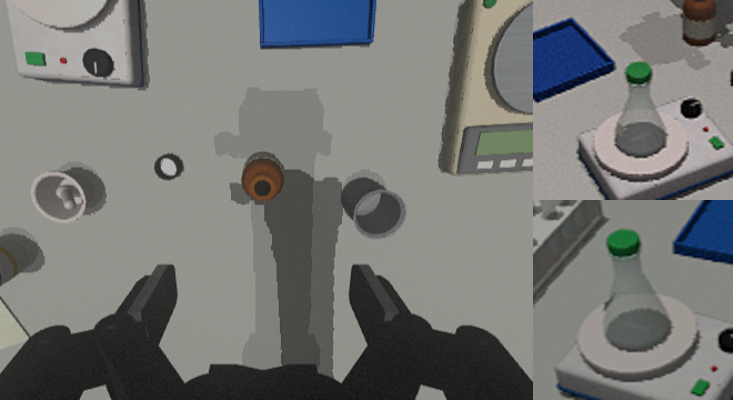

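The flask stands upright on the plate in both fixed views. The wrist view shows the bottle mouth at about (317,188) full-frame, the cap at (231,170), and the beaker on the right at (421,213).

```bash
python3 - <<'E'
from h import *
S=ctrl.camera_params("scene");D=ctrl.camera_params("side");W=dict(np.load("pics/w4.npz"))
green=lambda h,s,v:(h>45)&(h<85)&(s>100)
a=cv2.imread("pics/s2.png");b=cv2.imread("pics/d2.png")
ca=blob(a,(280,200,305,230),green);cb=blob(b,(190,160,222,190),green)
print(cen(ca),cen(cb),tri(S,cen(ca),D,cen(cb)), "expect .662 .1376 .160")
print("plate",tri(S,(294,251.3),D,(207.5,221.7)))
w=cv2.imread("pics/w4.png")
br=lambda h,s,v:(h<18)&(s>110)&(v>30)
c=blob(w,(280,140,360,220),br);print("bottle blob",cv2.boundingRect(c),cen(c))
hole=blob(w,(300,175,334,202),lambda h,s,v:v<45);print("hole",cen(hole),cv2.boundingRect(hole),plane(W,cen(hole),.085))
print("mouth",plane(W,(317,188),.088),"cap",plane(W,(231.3,170.3),.02))
E
```

```text
[292.40425532 216.08510638] [199.82847896 176.07227616] (array([0.66036115, 0.13682185, 0.1600966 ]), np.float64(0.0009401864056905791)) expect .662 .1376 .160
plate (array([0.65934215, 0.13748457, 0.04916098]), np.float64(8.523755788641404e-05))
bottle blob (298, 164, 37, 37) [315.79425926 182.64111111]
hole [317.8982684  189.54761905] (309, 183, 15, 13) [ 0.45025302 -0.05872074  0.085     ]
mouth [ 0.45290406 -0.05768745  0.088     ] cap [0.45918063 0.05836992 0.02      ]
```

{"name": "carry_out", "arguments": {
  "series": [-0.2, 0, 5, 0, 0, 0, 8.5, 0, 0, 5, 0, 0, 0, 8.5, 0, 0, 5, 0, 0, 0, 8.5, 0, 0, 4, 0, 0, 0, 8.5, 0, 0, 2, 0, 0, 0, 8.5]
}}

```text
t: 11.52
ee_pos: [0.4492, -0.056, 0.0412]
ee_rot: [-0.001, 1.0, 0.001, -0.002]
ft_force: [-0.3, -0.2, -0.3]
width: 0.995
grip_force: 0.0
```

{"name": "carry_out", "arguments": {
  "series": [0, 0, 1.2, 0, 0, 0, 8.5, 0, 0, 0, 0, 0, 0, 6.5, 0, 0, 0, 0, 0, 0, 5, 0, 0, 0, 0, 0, 0, 4, 0, 0, 0, 0, 0, 0, 3.5]
}}

```text
t: 12.15
ee_pos: [0.4508, -0.0572, 0.033]
ee_rot: [0.0, 1.0, -0.0, 0.001]
ft_force: [-1.0, 1.0, 6.2]
width: 0.543
grip_force: 61.9
```

{"name": "carry_out", "arguments": {
  "series": [0, 0, 0, 0, 0, 0, 3.5, 0, 0, 0, 0, 0, 0, 3.5, 0, 0, 0, 0, 0, 0, 3.5]
}}

```text
t: 12.52
ee_pos: [0.4508, -0.0572, 0.0329]
ee_rot: [0.0, 1.0, -0.0, 0.001]
ft_force: [-1.0, 1.4, 6.6]
width: 0.546
grip_force: 61.9
```

{"name": "carry_out", "arguments": {
  "series": [0, 0, -1, 0, 0, 0, 3.5, 0, 0, -4, 0, 0, 0, 3.5, 0, 0, -5, 0, 0, 0, 3.5, 0, 0, -5, 0, 0, 0, 3.5, 0, 0, -3, 0, 0, 0, 3.5]
}}

```text
t: 13.15
ee_pos: [0.4504, -0.0575, 0.215]
ee_rot: [0.001, 1.0, -0.0, 0.002]
ft_force: [1.7, -0.2, -2.3]
width: 0.545
grip_force: 62.1
```

{"name": "carry_out", "arguments": {
  "series": [0.7, 3, 0, 0, 0, 0, 3.5, 1.3, 4.5, 0, 0, 0, 0, 3.5, 1.3, 4.5, 0, 0, 0, 0, 3.5, 1.3, 4.5, 0, 0, 0, 0, 3.5, 1.3, 4.5, 0, 0, 0, 0, 3.5]
}}

```text
t: 13.78
ee_pos: [0.5088, -0.2688, 0.2125]
ee_rot: [0.0, 1.0, -0.0, 0.0]
ft_force: [1.7, -0.3, -0.9]
width: 0.543
grip_force: 62.0
```

{"name": "carry_out", "arguments": {
  "series": [1.3, 4, 0, 0, 0, 0, 3.5, 0.7, 2.3, 0, 0, 0, 0, 3.5, 0, 0, 0, 0, 0, 0, 3.5, 0, 0, 0, 0, 0, 0, 3.5]
}}

```text
t: 14.28
ee_pos: [0.5285, -0.329, 0.2119]
ee_rot: [-0.001, 1.0, 0.0, -0.0]
ft_force: [0.8, 0.7, -1.6]
width: 0.544
grip_force: 62.1
```

```bash
python3 w.py w5; python3 - <<'E'
from h import *
a=cv2.imread("pics/scene0.png");b=cv2.imread("pics/side0.png");w=cv2.imread("pics/w5.png")
f=lambda i,s:cv2.resize(i,None,fx=s,fy=s,interpolation=cv2.INTER_CUBIC)
cv2.imwrite("pics/mix2.png",np.hstack([w[:,160:560],np.vstack([f(a[128:178,205:295],4),f(b[94:144,280:370],4)])]))
S=ctrl.camera_params("scene");D=ctrl.camera_params("side");W=dict(np.load("pics/w5.npz"))
print("pan",tri(S,(239.3,152),D,(319.3,113.8)))
E
```

```text
14.275 [ 0.5285 -0.329   0.2119] [-5.e-04  1.e+00  3.e-04 -2.e-04] [ 0.65  0.46 -0.2   1.69  0.1   1.   -1.15] 0.5441143057164124
pan (array([ 0.5767362 , -0.3465455 ,  0.04277664]), np.float64(2.4873801939126372e-05))
```

View pics/mix2.png

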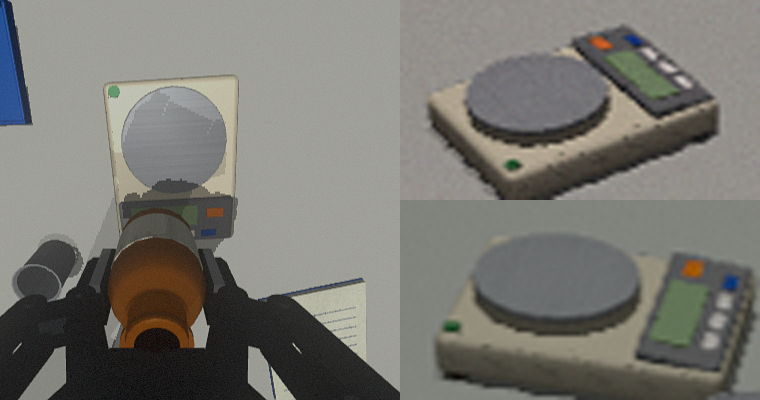

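The bottle is held upright. The pan shows in the wrist view at about (282–386, 86–193), in scene at (239.5,151.3), and in side at (319.1,112.9).

```bash
python3 - <<'E'
from h import *
S=ctrl.camera_params("scene");D=ctrl.camera_params("side");W=dict(np.load("pics/w5.npz"))
u=[(S,(239.5,151.3)),(D,(319.1,112.9)),(W,(334,139.5))]
for p,q in u: print(plane(p,q,.05).round(4))
print(tri(*u[0],*u[1]))
for q in [(282,139.5),(386,139.5),(334,86),(334,193)]: print("edge",plane(W,q,.05).round(4))
w=cv2.imread("pics/w5.png")[:,:,:]
c=blob(w,(270,75,400,195),lambda h,s,v:(s<35)&(v>85)&(v<190));print(cv2.boundingRect(c),cv2.minEnclosingCircle(c))
E
```

```text
[ 0.5788 -0.3393  0.05  ]
[ 0.5751 -0.3387  0.05  ]
[ 0.5824 -0.3473  0.05  ]
(array([ 0.57673195, -0.34433491,  0.04662204]), np.float64(5.874044756742063e-05))
edge [ 0.5823 -0.2927  0.05  ]
edge [ 0.5824 -0.4018  0.05  ]
edge [ 0.6341 -0.3462  0.05  ]
edge [ 0.5239 -0.3485  0.05  ]
(281, 85, 106, 104) ((332.5, 138.5), 54.39219284057617)
```

{"name": "carry_out", "arguments": {
  "series": [2.5, 0.7, 1, 0, 0, 0, 3.5, 2.5, 0.7, 3, 0, 0, 0, 3.5, 0, 0, 4, 0, 0, 0, 3.5, 0, 0, 2.5, 0, 0, 0, 3.5, 0, 0, 1, 0, 0, 0, 3.5]
}}

```text
t: 14.95
ee_pos: [0.5781, -0.3425, 0.0953]
ee_rot: [-0.001, 1.0, 0.001, -0.001]
ft_force: [-1.1, -0.7, -1.3]
width: 0.547
grip_force: 62.0
```

{"name": "carry_out", "arguments": {
  "series": [0, 0, 0.6, 0, 0, 0, 3.5, 0, 0, 0.3, 0, 0, 0, 3.5, 0, 0, 0, 0, 0, 0, 3.5]
}}

```text
t: 15.32
ee_pos: [0.5792, -0.3445, 0.0886]
ee_rot: [0.0, 1.0, -0.0, 0.001]
ft_force: [-0.6, 0.7, -1.9]
width: 0.545
grip_force: 62.1
```

```bash
python3 w.py w6; python3 - <<'E'
from h import *
a=ctrl.read_camera("scene");b=ctrl.read_camera("side");w=cv2.imread("pics/w6.png")
f=lambda i,s:cv2.resize(i,None,fx=s,fy=s,interpolation=cv2.INTER_CUBIC)
cv2.imwrite("pics/mix3.png",np.hstack([w[:,120:520],np.vstack([f(a[128:178,205:295],4),f(b[94:144,280:370],4)])]))
E
```

```text
15.325 [ 0.5792 -0.3445  0.0886] [ 3.e-04  1.e+00 -1.e-04  5.e-04] [ 0.61  0.68 -0.17  1.63  0.15  0.84 -1.2 ] 0.5446359348727929
```

View pics/mix3.png

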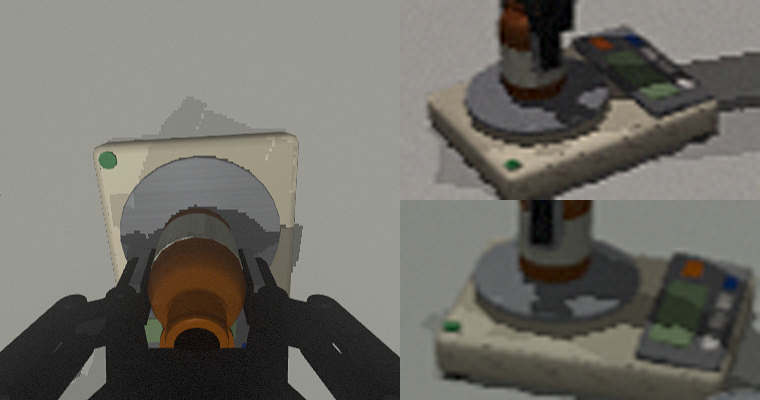

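Both fixed views put the bottle base about 4 mm too far in −y relative to the pan: base (534,89) against pan (538,93) in scene, and (555,71) against (556,75) in side. Correcting, then lowering.

{"name": "carry_out", "arguments": {
  "series": [-0.1, -0.4, 0, 0, 0, 0, 3.5, 0, 0, 0.3, 0, 0, 0, 3.5, 0, 0, 0.1, 0, 0, 0, 3.5, 0, 0, 0, 0, 0, 0, 3.5, 0, 0, 0, 0, 0, 0, 3.5]
}}

```text
t: 16.1
ee_pos: [0.5778, -0.3404, 0.0837]
ee_rot: [0.0, 1.0, -0.0, -0.0]
ft_force: [-0.5, 0.5, -1.9]
width: 0.545
grip_force: 62.1
```

{"name": "carry_out", "arguments": {
  "series": [0, 0, 0.1, 0, 0, 0, 3.5, 0, 0, 0, 0, 0, 0, 3.5, 0, 0, 0, 0, 0, 0, 3.5]
}}

```text
t: 16.48
ee_pos: [0.5779, -0.3405, 0.0831]
ee_rot: [0.0, 1.0, -0.0, 0.0]
ft_force: [-1.3, 0.8, 1.1]
width: 0.546
grip_force: 62.3
```

{"name": "carry_out", "arguments": {
  "series": [0, 0, 0, 0, 0, 0, 5.5, 0, 0, 0, 0, 0, 0, 7, 0, 0, 0, 0, 0, 0, 8.5, 0, 0, 0, 0, 0, 0, 8.5, 0, 0, -1, 0, 0, 0, 8.5]
}}

```text
t: 17.1
ee_pos: [0.5772, -0.34, 0.0922]
ee_rot: [-0.0, 1.0, -0.0, -0.001]
ft_force: [-0.3, -1.2, -0.5]
width: 0.995
grip_force: 0.0
```

{"name": "carry_out", "arguments": {
  "series": [0, 0, -4, 0, 0, 0, 8.5, 0, 0, -5, 0, 0, 0, 8.5, 0, 0, -5, 0, 0, 0, 8.5, 0, 0, -2, 0, 0, 0, 8.5, -2, -5.2, 0, 0, 0, 0, 8.5]
}}

```text
t: 17.73
ee_pos: [0.5583, -0.2921, 0.2545]
ee_rot: [0.002, 1.0, -0.003, 0.002]
ft_force: [1.2, 1.5, 0.1]
width: 0.995
grip_force: 0.0
```

{"name": "carry_out", "arguments": {
  "series": [-2, -5.2, 0, 0, 0, 0, 8.5, -2, -5.2, 0, 0, 0, 0, 8.5, -2, -5.2, 0, 0, 0, 0, 8.5, -2, -5.2, 0, 0, 0, 0, 8.5, -2, -5.2, 0, 0, 0, 0, 8.5]
}}

```text
t: 18.35
ee_pos: [0.4567, -0.0267, 0.2526]
ee_rot: [0.0, 1.0, -0.0, -0.0]
ft_force: [-0.3, 0.8, 0.2]
width: 1.0
grip_force: 0.0
```

{"name": "carry_out", "arguments": {
  "series": [-2, -5.2, 0, 0, 0, 0, 8.5, -2, -5.2, 0, 0, 0, 0, 8.5, -2, -5.2, 0, 0, 0, 0, 8.5, -2, -5.2, 0, 0, 0, 0, 8.5, -2, -5.2, 0, 0, 0, 0, 8.5]
}}

```text
t: 18.98
ee_pos: [0.3568, 0.2329, 0.2527]
ee_rot: [0.0, 1.0, -0.0, 0.0]
ft_force: [0.4, 0.9, -0.7]
width: 0.996
grip_force: 0.0
```

{"name": "carry_out", "arguments": {
  "series": [-2, -5.2, 0, 0, 0, 0, 8.5, 0, 0, 0, 0, 0, 0, 8.5, 0, 0, 0, 0, 0, 0, 8.5]
}}

```text
t: 19.35
ee_pos: [0.3379, 0.283, 0.2523]
ee_rot: [0.001, 1.0, -0.0, -0.0]
ft_force: [-0.3, 0.1, -0.6]
width: 0.996
grip_force: 0.0
```

```bash
python3 w.py w7; python3 - <<'E'
from h import *
W=dict(np.load("pics/w7.npz")); w=cv2.imread("pics/w7.png")
blue=lambda h,s,v:(h>100)&(h<130)&(s>90)&(v>40)
c=blob(w,(220,100,420,280),blue); print(cv2.boundingRect(c),cen(c),cv2.fitEllipse(cv2.convexHull(c)))
print(plane(W,cen(c),.082),plane(W,cv2.minEnclosingCircle(c)[0],.08), proj(W,(.335,.29,.082)))
# bottle check in the fixed views
for n in("scene","side"): cv2.imwrite(f"pics/{n}3.png",ctrl.read_camera(n))
E
```

```text
19.35 [0.3379 0.283  0.2523] [ 6.e-04  1.e+00 -0.e+00 -4.e-04] [-0.15  0.16 -0.67  2.04  0.12  0.98 -2.45] 0.9961143071774026
(286, 162, 49, 49) [309.93100487 186.0065846 ] ((310.1103515625, 186.12249755859375), (48.3464469909668, 48.83340072631836), 146.57289123535156)
[0.33893684 0.29013425 0.082     ] [0.33818739 0.2901008  0.08      ] [310.07526952 189.33519655]
```

{"name": "carry_out", "arguments": {
  "series": [-0.1, -0.8, 5, 0, 0, 0, 8.5, 0, 0, 5, 0, 0, 0, 8.5, 0, 0, 5, 0, 0, 0, 8.5, 0, 0, 3, 0, 0, 0, 8.5, 0, 0, 1.2, 0, 0, 0, 8.5]
}}

```text
t: 20.12
ee_pos: [0.3368, 0.2902, 0.0592]
ee_rot: [0.001, 1.0, -0.001, -0.001]
ft_force: [-0.8, 0.6, 0.8]
width: 0.996
grip_force: 0.0
```

{"name": "carry_out", "arguments": {
  "series": [0, 0, 0, 0, 0, 0, 8.5, 0, 0, 0, 0, 0, 0, 7, 0, 0, 0, 0, 0, 0, 6, 0, 0, 0, 0, 0, 0, 5, 0, 0, 0, 0, 0, 0, 4.5]
}}

```text
t: 20.75
ee_pos: [0.3378, 0.2919, 0.0621]
ee_rot: [-0.0, 1.0, -0.0, 0.001]
ft_force: [-0.6, -2.7, 9.4]
width: 0.636
grip_force: 61.6
```

{"name": "carry_out", "arguments": {
  "series": [0, 0, 0, 0, 0, 0, 4.5, 0, 0, 0, 0, 0, 0, 4.5, 0, 0, 0, 0, 0, 0, 4.5]
}}

```text
t: 21.12
ee_pos: [0.3378, 0.2919, 0.0621]
ee_rot: [-0.0, 1.0, -0.0, 0.001]
ft_force: [-0.5, -2.3, 9.2]
width: 0.635
grip_force: 61.6
```

{"name": "carry_out", "arguments": {
  "series": [0, 0, -1, 0, 0, 0, 4.5, 0, 0, -4, 0, 0, 0, 4.5, 0, 0, -5, 0, 0, 0, 4.5, 0, 0, -4, 0, 0, 0, 4.5, 0, 0, -2, 0, 0, 0, 4.5]
}}

```text
t: 21.75
ee_pos: [0.3373, 0.2922, 0.2235]
ee_rot: [-0.001, 1.0, -0.0, 0.002]
ft_force: [0.5, -0.1, -1.8]
width: 0.634
grip_force: 64.1
```

{"name": "carry_out", "arguments": {
  "series": [1.5, 2.2, 0, 0, 0, 0, 4.5, 2.8, 4.2, 0, 0, 0, 0, 4.5, 2.8, 4.2, 0, 0, 0, 0, 4.5, 2.8, 4.2, 0, 0, 0, 0, 4.5, 2.8, 4.2, 0, 0, 0, 0, 4.5]
}}

```text
t: 22.38
ee_pos: [0.4644, 0.1003, 0.2214]
ee_rot: [-0.0, 1.0, 0.0, 0.0]
ft_force: [1.3, 0.8, -0.6]
width: 0.631
grip_force: 64.1
```

{"name": "carry_out", "arguments": {
  "series": [2.8, 4.2, 0, 0, 0, 0, 4.5, 2.8, 4.2, 0, 0, 0, 0, 4.5, 2.8, 4.2, 0, 0, 0, 0, 4.5, 2.8, 4.2, 0, 0, 0, 0, 4.5, 2.9, 4.4, 0, 0, 0, 0, 4.5]
}}

```text
t: 23.0
ee_pos: [0.6053, -0.1114, 0.2214]
ee_rot: [-0.0, 1.0, 0.0, 0.0]
ft_force: [0.7, -0.2, -0.3]
width: 0.629
grip_force: 64.1
```

{"name": "carry_out", "arguments": {
  "series": [0, 0, 0, 0, 0, 0, 4.5, 0, 0, 0, 0, 0, 0, 4.5]
}}

```text
t: 23.25
ee_pos: [0.6043, -0.1096, 0.2207]
ee_rot: [-0.001, 1.0, 0.0, -0.0]
ft_force: [0.1, 0.4, -1.8]
width: 0.631
grip_force: 64.1
```

```bash
python3 w.py w8; python3 - <<'E'
from h import *
W=dict(np.load("pics/w8.npz")); w=cv2.imread("pics/w8.png")
blue=lambda h,s,v:(h>100)&(h<130)&(s>120)&(v>30)
c=blob(w,(180,0,480,260),blue); print(cv2.boundingRect(c),cen(c),cv2.contourArea(c))
a=cv2.approxPolyDP(cv2.convexHull(c),7,True)[:,0]; print(a.tolist())
X=np.array([plane(W,q,.016) for q in a]);print(X.round(4).tolist())
E
```

```text
23.25 [ 0.6043 -0.1096  0.2207] [-6.e-04  1.e+00  0.e+00 -4.e-04] [ 0.44  0.47 -0.41  1.69  0.21  1.03 -1.62] 0.6314431302192701
(265, 80, 109, 108) [320.21142281 132.78873461] 10587.0
[[372, 80], [370, 184], [274, 187], [265, 84]]
[[0.7193, -0.1719, 0.016], [0.5987, -0.1772, 0.016], [0.5948, -0.0555, 0.016], [0.7152, -0.0513, 0.016]]
```

{"name": "carry_out", "arguments": {
  "series": [2.6, 0.1, 1, 0, 0, 0, 4.5, 2.6, 0.1, 4, 0, 0, 0, 4.5, 0, 0, 5, 0, 0, 0, 4.5, 0, 0, 3.5, 0, 0, 0, 4.5, 0, 0, 1, 0, 0, 0, 4.5]
}}

```text
t: 23.92
ee_pos: [0.6549, -0.1105, 0.0736]
ee_rot: [-0.001, 1.0, 0.001, -0.002]
ft_force: [0.4, 0.1, -0.5]
width: 0.634
grip_force: 64.0
```

{"name": "carry_out", "arguments": {
  "series": [0, 0, 0, 0, 0, 0, 4.5, 0, 0, 0.4, 0, 0, 0, 4.5, 0, 0, 0, 0, 0, 0, 4.5]
}}

```text
t: 24.3
ee_pos: [0.6575, -0.1124, 0.0731]
ee_rot: [0.0, 1.0, -0.0, 0.001]
ft_force: [-0.3, 0.5, -1.2]
width: 0.631
grip_force: 64.0
```

```bash
python3 w.py w9; python3 - <<'E'
from h import *
a=ctrl.read_camera("scene");b=ctrl.read_camera("side");w=cv2.imread("pics/w9.png")
c=cv2.imread("pics/scene3.png");d=cv2.imread("pics/side3.png")
f=lambda i,s:cv2.resize(i,None,fx=s,fy=s,interpolation=cv2.INTER_CUBIC)
top=np.hstack([f(a[175:240,210:295],4),f(b[125:200,215:300],4)[:260]])
bot=np.hstack([f(c[125:190,205:290],4),f(d[85:150,285:370],4)])
cv2.imwrite("pics/mix4.png",np.vstack([top,bot]))
E
```

```text
24.3 [ 0.6575 -0.1124  0.0731] [ 2.e-04  1.e+00 -1.e-04  9.e-04] [ 0.36  0.72 -0.35  1.65  0.31  0.83 -1.69] 0.6311185248533037
```

View pics/mix4.png

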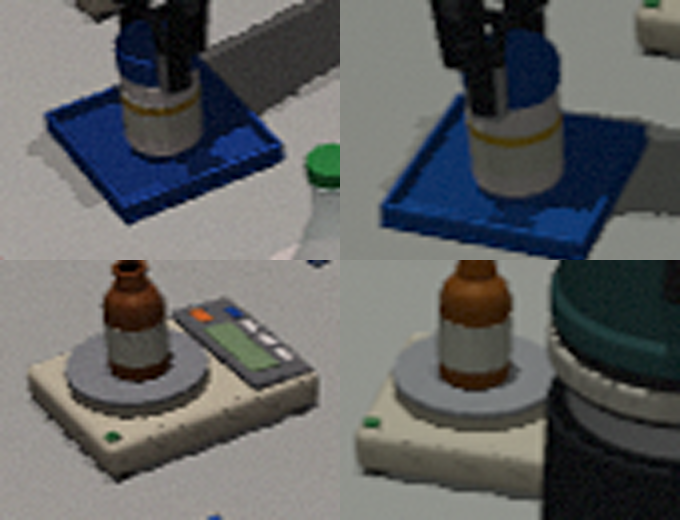

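The bottle stands centred on the pan, upright in both lower crops. The jar hovers over the middle of the tray in both upper crops. I'm lowering it, and the rest is numeric.

{"name": "carry_out", "arguments": {
  "series": [-0.1, 0, 0.4, 0, 0, 0, 4.5, 0, 0, 0.1, 0, 0, 0, 4.5, 0, 0, 0, 0, 0, 0, 4.5, 0, 0, 0, 0, 0, 0, 4.5]
}}

```text
t: 24.95
ee_pos: [0.6559, -0.1123, 0.0667]
ee_rot: [-0.0, 1.0, -0.0, -0.0]
ft_force: [0.4, -0.8, -2.1]
width: 0.635
grip_force: 64.1
```

{"name": "carry_out", "arguments": {
  "series": [0, 0, 0.15, 0, 0, 0, 4.5, 0, 0, 0, 0, 0, 0, 4.5, 0, 0, 0, 0, 0, 0, 4.5]
}}

```text
t: 25.32
ee_pos: [0.6564, -0.1124, 0.0663]
ee_rot: [0.0, 1.0, -0.0, 0.001]
ft_force: [-1.9, -0.5, 5.4]
width: 0.636
grip_force: 64.7
```

{"name": "carry_out", "arguments": {
  "series": [0, 0, 0, 0, 0, 0, 6.5, 0, 0, 0, 0, 0, 0, 8, 0, 0, 0, 0, 0, 0, 8.5, 0, 0, 0, 0, 0, 0, 8.5, 0, 0, -1, 0, 0, 0, 8.5]
}}

```text
t: 25.95
ee_pos: [0.6552, -0.1123, 0.0747]
ee_rot: [-0.0, 1.0, -0.0, -0.001]
ft_force: [-0.2, 0.2, -0.2]
width: 0.995
grip_force: 0.0
```

{"name": "carry_out", "arguments": {
  "series": [0, 0, -4, 0, 0, 0, 8.5, 0, 0, -5, 0, 0, 0, 8.5, 0, 0, -3, 0, 0, 0, 8.5, -4, -3.45, 0, 0, 0, 0, 8.5, -4, -3.45, 0, 0, 0, 0, 8.5]
}}

```text
t: 26.58
ee_pos: [0.5753, -0.0426, 0.1965]
ee_rot: [0.0, 1.0, -0.001, 0.001]
ft_force: [0.1, 0.9, -0.4]
width: 0.994
grip_force: 0.0
```

{"name": "carry_out", "arguments": {
  "series": [-4, -3.45, 0, 0, 0, 0, 8.5, -4, -3.45, 0, 0, 0, 0, 8.5, -4, -3.45, 0, 0, 0, 0, 6, 0, 0, 0, 0, 0, 0, 6, 0, 0, 0, 0, 0, 0, 6]
}}

```text
t: 27.2
ee_pos: [0.4568, 0.0599, 0.1961]
ee_rot: [0.0, 1.0, -0.0, 0.001]
ft_force: [-0.3, -0.2, 0.1]
width: 0.705
grip_force: 0.0
```

```bash
python3 w.py w10; python3 - <<'E'
from h import *
W=dict(np.load("pics/w10.npz")); w=cv2.imread("pics/w10.png")
print("expected",proj(W,(.458,.06,.02)))
x,y=proj(W,(.458,.06,.02)).astype(int)
g=cv2.cvtColor(w[y-40:y+41,x-40:x+41],6); print(cv2.resize(g,(27,27),interpolation=cv2.INTER_AREA)[4:23,4:23])
c=blob(w,(x-35,y-35,x+35,y+35),lambda h,s,v:v<60); print(cv2.boundingRect(c),cen(cv2.convexHull(c)),cv2.contourArea(c))
c=blob(w,(x-15,y-15,x+15,y+15),lambda h,s,v:v>140); print("liner",cv2.boundingRect(c),cen(c))
E
```

```text
27.2 [0.4568 0.0599 0.1961] [ 2.e-04  1.e+00 -1.e-04  1.e-03] [ 0.25  0.25 -0.52  2.07  0.17  0.86 -1.93] 0.7045422631085495
expected [316.23752864 184.98322607]
[[127 127 127 127 127 127 127 127 127 126 127 127 127 127 127 127 126 126
  127]
 [127 128 127 127 127 126 127 127 127 126 127 127 127 126 126 127 127 126
  126]
 [126 127 127 127 127 127 128 128 127 127 127 127 126 127 126 127 126 126
  127]
 [126 127 127 127 127 127 127 128 127 126 127 127 126 127 126 126 126 126
  127]
 [126 127 127 127 127 127 128 113  90  97  99 123 127 126 127 126 126 126
  127]
 [138 127 125 126 126 128  78  44  44  43  41  58 120 126 126 126 126 126
  126]
 [145 142 133 136 137  97  45  76 123 117  96  45  58 123 127 127 126 127
  127]
 [146 145 145 145 146  51  85 165 164 163 165 126  43  85 119 101 102  82
   83]
 [145 146 146 146 133  46 136 163 164 163 163 164  88  62  80  74  75  74
   74]
 [146 145 146 145 119  47 177 167 163 164 162 159  61  60  74  74  74  74
   73]
 [145 145 144 145 139  41 114 171 163 160 156  87  44  61  73  74  73  73
   74]
 [120 121 129 146 120  62  48  85  98  94  76  47  41  75  74  74  75  73
   74]
 [ 92  92  94 115  92  86  49  42  43  45  39  41  64  75  73  76  74  73
   74]
 [ 92  93  91  92  92  92  90  64  52  51  51  67  75  75  74  74  73  74
   73]
 [ 93  92  92  92  92  91  91  91  92  92  75  74  74  73  74  74  73  74
   73]
 [ 92  93  92  92  92  92  92  91  93  91  81  74  74  74  74  73  74  72
   74]
 [ 93  92  94  91  91  93  91  92  91  91  91  88  75  75  73  73  73  73
   73]
 [ 92  92  92 101 106 100  95  91  91  92  91  90  87  75  74  74  73  73
   71]
 [ 93  95 100 114 145 146 129  93  91  91  91  92  92  80  74  73  74  74
   75]]
(302, 170, 27, 27) [315.10503947 182.9811779 ] 524.5
liner (306, 175, 19, 15) [314.78666667 182.05333333]
```

{"name": "carry_out", "arguments": {
  "series": [0.2, -0.1, 5, 0, 0, 0, 6, 0, 0, 5, 0, 0, 0, 6, 0, 0, 4, 0, 0, 0, 6, 0, 0, 2, 0, 0, 0, 6, 0, 0, 1, 0, 0, 0, 6]
}}

```text
t: 27.88
ee_pos: [0.4581, 0.0604, 0.0238]
ee_rot: [0.0, 1.0, -0.001, -0.001]
ft_force: [-0.3, -0.5, -0.6]
width: 0.708
grip_force: 0.0
```

{"name": "carry_out", "arguments": {
  "series": [0, 0, 0.8, 0, 0, 0, 6, 0, 0, 0.4, 0, 0, 0, 6, 0, 0, 0, 0, 0, 0, 6, 0, 0, 0, 0, 0, 0, 4.5]
}}

```text
t: 28.38
ee_pos: [0.4583, 0.0612, 0.0138]
ee_rot: [-0.0, 1.0, -0.0, 0.001]
ft_force: [-0.1, -0.6, 1.1]
width: 0.53
grip_force: 0.0
```

{"name": "carry_out", "arguments": {
  "series": [0, 0, 0, 0, 0, 0, 3.5, 0, 0, 0, 0, 0, 0, 3, 0, 0, 0, 0, 0, 0, 2.5, 0, 0, 0, 0, 0, 0, 2.2, 0, 0, 0, 0, 0, 0, 2.2]
}}

```text
t: 29.0
ee_pos: [0.4582, 0.0612, 0.014]
ee_rot: [0.0, 1.0, 0.0, 0.0]
ft_force: [-1.1, -1.0, 8.9]
width: 0.328
grip_force: 58.5
```

{"name": "carry_out", "arguments": {
  "series": [0, 0, -1, 0, 0, 0, 2.2, 0, 0, -4, 0, 0, 0, 2.2, 0, 0, -5, 0, 0, 0, 2.2, 0, 0, -4, 0, 0, 0, 2.2, 0.5, -3, 0, 0, 0, 0, 2.2]
}}

```text
t: 29.62
ee_pos: [0.465, 0.0896, 0.1567]
ee_rot: [0.0, 1.0, -0.003, 0.003]
ft_force: [0.0, 0.8, -0.5]
width: 0.324
grip_force: 59.2
```

{"name": "carry_out", "arguments": {
  "series": [1.1, -4.5, 0, 0, 0, 0, 2.2, 1.1, -4.5, 0, 0, 0, 0, 2.2, 1.1, -4.5, 0, 0, 0, 0, 2.2, 1.1, -4.5, 0, 0, 0, 0, 2.2, 1.1, -4.5, 0, 0, 0, 0, 2.2]
}}

```text
t: 30.25
ee_pos: [0.5181, 0.3174, 0.1536]
ee_rot: [0.0, 1.0, -0.0, 0.0]
ft_force: [1.4, 1.0, -0.7]
width: 0.323
grip_force: 59.2
```

{"name": "carry_out", "arguments": {
  "series": [0.2, -3, 0, 0, 0, 0, 2.2, 0, -1, 0, 0, 0, 0, 2.2, 0, 0, 0, 0, 0, 0, 2.2, 0, 0, 0, 0, 0, 0, 2.2]
}}

```text
t: 30.75
ee_pos: [0.5204, 0.3542, 0.1533]
ee_rot: [0.001, 1.0, -0.001, 0.0]
ft_force: [-0.1, -0.2, 0.2]
width: 0.325
grip_force: 59.2
```

```bash
python3 w.py w11; python3 - <<'E'
from h import *
W=dict(np.load("pics/w11.npz")); w=cv2.imread("pics/w11.png")
print("expected",proj(W,(.5675,.358,.012)))
x,y=proj(W,(.5675,.358,.012)).astype(int)
c=blob(w,(x-75,y-75,x+75,y+75),lambda h,s,v:v<105); r=cv2.boundingRect(c); print(r,cv2.contourArea(c))
# rows/cols profile through the dish
g=cv2.cvtColor(w,6); print("row",g[y,x-75:x+76:3].tolist()); print("col",g[y-75:y+76:3,x].tolist())
# cap in hand in wrist view: white liner
q=proj(W,ctrl.read_state()["ee_pos"]+[0,0,.006]); print("cap expected",q)
a,b=q.astype(int); l=blob(w,(a-30,b-40,a+30,b+30),lambda h,s,v:v>130); print("liner",cv2.boundingRect(l),cen(l))
E
```

```text
30.75 [0.5204 0.3542 0.1533] [ 7.e-04  1.e+00 -1.e-03  0.e+00] [-0.29  0.59 -0.51  1.7   0.34  0.94 -2.5 ] 0.32476731915858564
expected [312.23808389 148.59497996]
(257, 89, 130, 134) 12734.0
row [165, 162, 162, 161, 161, 161, 164, 61, 76, 74, 129, 122, 117, 124, 121, 112, 106, 107, 104, 104, 102, 105, 103, 107, 101, 105, 103, 105, 103, 102, 104, 99, 102, 101, 103, 102, 101, 97, 100, 98, 98, 71, 70, 70, 125, 137, 141, 139, 141, 138, 140]
col [160, 162, 161, 161, 162, 107, 73, 70, 100, 129, 129, 126, 130, 130, 113, 111, 110, 109, 111, 107, 109, 105, 105, 106, 101, 105, 104, 100, 105, 101, 104, 103, 97, 98, 100, 100, 99, 98, 97, 97, 72, 55, 58, 87, 100, 101, 98, 101, 99, 97, 94]
cap expected [316.21929178 273.54430053]
liner (290, 285, 53, 18) [316.20276498 297.05491551]
```

{"name": "carry_out", "arguments": {
  "series": [2.5, -0.2, 1, 0, 0, 0, 2.2, 2.4, -0.1, 3, 0, 0, 0, 2.2, 0, 0, 4, 0, 0, 0, 2.2, 0, 0, 3, 0, 0, 0, 2.2, 0, 0, 1.5, 0, 0, 0, 2.2]
}}

```text
t: 31.42
ee_pos: [0.5686, 0.3572, 0.0265]
ee_rot: [0.001, 1.0, -0.001, -0.001]
ft_force: [0.7, -0.4, -0.5]
width: 0.325
grip_force: 59.2
```

{"name": "carry_out", "arguments": {
  "series": [0, 0, 0, 0, 0, 0, 2.2, 0, 0, 0, 0, 0, 0, 2.2, 0, 0, 0, 0, 0, 0, 2.2]
}}

```text
t: 31.8
ee_pos: [0.5698, 0.3597, 0.0298]
ee_rot: [-0.001, 1.0, -0.0, 0.001]
ft_force: [0.3, 0.1, -0.1]
width: 0.324
grip_force: 59.2
```

{"name": "carry_out", "arguments": {
  "series": [-0.1, 0.2, 0.6, 0, 0, 0, 2.2, 0, 0, 0.4, 0, 0, 0, 2.2, 0, 0, 0, 0, 0, 0, 2.2, 0, 0, 0, 0, 0, 0, 2.2]
}}

```text
t: 32.3
ee_pos: [0.5679, 0.3572, 0.0182]
ee_rot: [0.0, 1.0, -0.0, -0.0]
ft_force: [0.7, 0.2, 1.0]
width: 0.327
grip_force: 59.2
```

{"name": "carry_out", "arguments": {
  "series": [0, 0, 0.15, 0, 0, 0, 2.2, 0, 0, 0, 0, 0, 0, 2.2, 0, 0, 0, 0, 0, 0, 2.2]
}}

```text
t: 32.67
ee_pos: [0.5682, 0.3574, 0.0171]
ee_rot: [-0.0, 1.0, -0.0, 0.0]
ft_force: [-0.7, -0.6, 3.1]
width: 0.325
grip_force: 59.5
```

{"name": "carry_out", "arguments": {
  "series": [0, 0, 0.1, 0, 0, 0, 2.2, 0, 0, 0, 0, 0, 0, 2.2, 0, 0, 0, 0, 0, 0, 2.2]
}}

```text
t: 33.05
ee_pos: [0.5681, 0.3574, 0.0171]
ee_rot: [0.0, 1.0, -0.0, 0.0]
ft_force: [-2.8, -1.9, 9.1]
width: 0.322
grip_force: 60.2
```

{"name": "carry_out", "arguments": {
  "series": [0, 0, -0.1, 0, 0, 0, 2.2, 0, 0, 0, 0, 0, 0, 3.6, 0, 0, 0, 0, 0, 0, 4.5, 0, 0, 0, 0, 0, 0, 5.5, 0, 0, 0, 0, 0, 0, 5.5]
}}

```text
t: 33.67
ee_pos: [0.5679, 0.3571, 0.0165]
ee_rot: [0.0, 1.0, -0.0, -0.0]
ft_force: [0.6, 0.6, -0.0]
width: 0.642
grip_force: 0.0
```

{"name": "carry_out", "arguments": {
  "series": [0, 0, -0.5, 0, 0, 0, 5.5, 0, 0, -2, 0, 0, 0, 5.5, 0, 0, -5, 0, 0, 0, 5.5, 0, 0, -5, 0, 0, 0, 5.5, -5, 0, -3, 0, 0, 0, 5.5]
}}

```text
t: 34.3
ee_pos: [0.5217, 0.3572, 0.1762]
ee_rot: [-0.002, 1.0, -0.003, 0.003]
ft_force: [-0.3, 0.4, 0.2]
width: 0.646
grip_force: 0.0
```

{"name": "carry_out", "arguments": {
  "series": [0, 0, 0, 0, 0, 0, 5.5, 0, 0, 0, 0, 0, 0, 5.5, 0, 0, 0, 0, 0, 0, 5.5]
}}

```text
t: 34.67
ee_pos: [0.5188, 0.3564, 0.1712]
ee_rot: [0.0, 1.0, -0.001, -0.0]
ft_force: [0.7, 0.4, 0.3]
width: 0.647
grip_force: 0.0
```

```bash
python3 w.py w12; python3 - <<'E'
from h import *
S=ctrl.camera_params("scene");D=ctrl.camera_params("side");W=dict(np.load("pics/w12.npz"));w=cv2.imread("pics/w12.png")
a=ctrl.read_camera("scene");b=ctrl.read_camera("side")
def both(n,X,f,r=14):
    u=[]
    for p,i in((S,a),(D,b)):
        x,y=proj(p,X).astype(int); u.append(cen(cv2.convexHull(blob(i,(x-r,y-r,x+r,y+r),f))))
    print(n,X,tri(S,u[0],D,u[1]))
both("stopper",(.662,.1376,.16),lambda h,s,v:(h>45)&(h<85)&(s>100))
both("cap",(.568,.3574,.013),lambda h,s,v:v<45,16)
both("bottle mouth/neck",(.578,-.3405,.125),lambda h,s,v:(h<18)&(s>110),16)
x,y=proj(W,(.568,.3574,.018)).astype(int); print(x,y)
l=blob(w,(x-18,y-18,x+18,y+18),lambda h,s,v:(v>130)); print("liner",cv2.boundingRect(l),cen(l),plane(W,cen(l),.02))
c=blob(w,(x-25,y-25,x+25,y+25),lambda h,s,v:(v<60)); print("cap",cv2.boundingRect(c))
p=lambda X:proj(W,X).round(1)
d=blob(w,(max(x-70,0),max(y-70,0),x+70,y+70),lambda h,s,v:v<110); print("dish",cv2.boundingRect(d))
E
```

```text
34.675 [0.5188 0.3564 0.1712] [ 4.e-04  1.e+00 -8.e-04 -2.e-04] [-0.28  0.57 -0.52  1.69  0.33  0.97 -2.49] 0.6471151082901232
stopper (0.662, 0.1376, 0.16) (array([0.67015169, 0.15830107, 0.17121098]), np.float64(0.014789726696804301))
cap (0.568, 0.3574, 0.013) (array([0.56655847, 0.35743945, 0.01231098]), np.float64(0.0005490875915743818))
bottle mouth/neck (0.578, -0.3405, 0.125) (array([ 0.5786455 , -0.34012231,  0.1107121 ]), np.float64(0.001602451419120675))
315 144
liner (306, 134, 21, 22) [316.13996044 144.81602374] [0.56836252 0.35644075 0.02      ]
cap (301, 130, 31, 31)
dish (263, 88, 122, 126)
```

{"name": "carry_out", "arguments": {
  "series": [-5, -1, -3, 0, 0, 0, 5.5, -4, -1, -3, 0, 0, 0, 5.5, 0, 0, 0, 0, 0, 0, 5.5]
}}

```text
t: 35.2
ee_pos: [0.4256, 0.3801, 0.2341]
ee_rot: [-0.002, 1.0, 0.003, 0.001]
ft_force: [0.2, 0.6, -0.2]
width: 0.646
grip_force: 0.0
```

```bash
python3 - <<'E'
from h import *
S=ctrl.camera_params("scene");D=ctrl.camera_params("side")
a=ctrl.read_camera("scene");b=ctrl.read_camera("side");cv2.imwrite("pics/s9.png",a);cv2.imwrite("pics/d9.png",b)
a0=cv2.imread("pics/s2.png");b0=cv2.imread("pics/d2.png")
green=lambda h,s,v:(h>45)&(h<85)&(s>100)
for n,i,bx in(("then",a0,(280,200,305,230)),("now",a,(280,200,305,230)),("then",b0,(185,160,222,190)),("now",b,(185,160,222,190))):
    c=blob(i,bx,green); print(n,cv2.boundingRect(c),cen(c))
# image change over the flask/plate and beaker/mortar areas, first picture against now
s0=cv2.imread("pics/scene0.png");d0=cv2.imread("pics/side0.png")
for n,x,y,bx in(("flask scene",a0,a,(265,205,325,275)),("flask side",b0,b,(175,160,240,250)),("mortar",s0,a,(368,218,397,250)),("mortar side",d0,b,(296,255,334,298)),("beaker side",d0,b,(352,140,382,180))):
    x0,y0,x1,y1=bx; d=cv2.absdiff(x[y0:y1,x0:x1],y[y0:y1,x0:x1]).max(2)>40; print(n,d.mean().round(3))
for p,i,n in((S,a,"scene"),(D,b,"side")):
    x,y=proj(p,(.656,-.112,.08)).astype(int); print(n,(x,y),i[y-6:y+13:6,x-12:x+13:8].tolist())
E
```

```text
then (287, 211, 12, 11) [292.40425532 216.08510638]
now (287, 211, 12, 11) [292.32612613 216.08468468]
then (192, 170, 16, 14) [199.82847896 176.07227616]
now (192, 170, 16, 14) [199.80952381 176.05735931]
flask scene 0.0
flask side 0.067
mortar 0.0
mortar side 0.0
beaker side 0.0
scene (np.int64(248), np.int64(188)) [[[148, 153, 155], [122, 50, 22], [122, 54, 22], [153, 155, 158]], [[151, 152, 158], [118, 45, 15], [122, 54, 24], [135, 135, 139]], [[151, 156, 159], [50, 24, 13], [49, 22, 10], [91, 43, 26]], [[36, 7, 0], [81, 83, 86], [86, 85, 90], [81, 50, 37]]]
side (np.int64(256), np.int64(142)) [[[37, 39, 24], [19, 18, 21], [17, 15, 16], [16, 16, 15]], [[36, 37, 18], [21, 22, 19], [17, 17, 15], [32, 35, 32]], [[36, 36, 23], [36, 36, 18], [35, 34, 22], [34, 36, 20]], [[36, 34, 19], [37, 37, 18], [33, 32, 20], [38, 37, 23]]]
```

Nothing has shifted: the flask has not moved, the jar's lid and body are where they should be, the cap is in the dish, and the beaker and mortar are untouched. Handing in.

```bash
python3 -c "
from plant import ctrl
print(ctrl.finish_job())"
```

```text
the job is handed in; nothing more can be done
None
```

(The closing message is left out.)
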